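# Find the hidden hole of the stop gauge with its pin

### The job

Take the orange-handled stop pin out of its wooden rest, put its tip into the slot of the aluminium stop gauge and, by sliding it gently along the strip at the bottom, find the one blind hole, whose place along the slot is not known. Push the pin fully home in that hole, upright, its collar flush on the gauge, and let go. Never load the pin's steel shank with more than 25 N in any direction, and leave the things lying around alone.

Things in the scene. Friction and masses are not known exactly. Their poses are not given: they have to be found in the camera images.
- pin_handle (a point): Centre of the stop pin's upright orange handle (18 x 18 mm square, 48 mm tall; flat sides face its own x and y). Under the handle a round steel collar, 28 mm diameter, 5 mm thick (24 to 29 mm below this point), then the shank; its tip is 49 mm below this point. Whole pin 80 g, 73 mm tall. It starts upright in the pin rest, collar on the rest's top.
- pin_shank: The pin's round steel shank below the collar, 10 mm diameter, 20 mm long, end slightly bevelled; origin at the centre of its tip, z up along the pin.
- stop_gauge: Aluminium housing fixed to the table, 200 (its x) x 64 (its y) x 34 mm high; origin at the centre of its underside, z up. A slot in its top runs along its x: 90 mm long (x -45 to +45 mm), 13 mm wide, long edges bevelled to 19 mm at the top, 8 mm deep. With the pin fully home its collar rests on the housing's top and its tip is 14 mm above this origin.
- slot_centre (a point): Centre of the slot, level with the housing's top; x along the slot. The slot's floor, 8 mm lower, is a flat black strip on springs: it yields 4 mm downward (3 N at first, 15 N at the end), then stops hard; sideways rigid. In it, on the slot's centre line, one blind hole, 12 mm diameter, small bevel, 14 mm deep, at x between -26 and +26 mm: new every time, not measured.
- pin_rest: Wooden block fixed to the table, 52 x 52 x 24 mm, with the round socket (13 mm, 22 mm deep) in its top in which the pin starts; origin at the centre of its underside.
- tape_roll: Roll of paper tape lying flat, 101 mm diameter, 18 mm high; bystander, leave alone.
- marker_red: White felt marker with a red cap lying on the table, 128 mm long, 17 mm thick; bystander, leave alone.
- dough_scraper: Dough scraper lying flat, steel blade and wooden grip, 99 x 126 x 20 mm; bystander, leave alone.
- bag_sealer: Grey-blue bag sealer, a machine fixed on the table between the pin rest and the gauge and behind them, 382 mm long, 92 mm wide; its arm reaches about 95 mm above the table. Not used; carry the pin, and the hand, well above it. Origin at the middle of its underside.

How it is judged:
By the outcome, as a careful person would: the job done as asked, in the order asked, and still so for the second after the job is handed in, with the robot touching nothing.
It also fails if it takes over 51 s, if anything falls off the work surface, if the arm or the gripper's body presses on something with over 40 N, if the wrist force passes 120 N, or if a joint passes its speed limit or range.

### The arm

A 7-joint arm with a two-finger parallel gripper is mounted at the origin on a cart in front of the work surface, level with it; the furniture and walls round the work are solid. World frame = base frame: x ahead of the robot, y to its left, z up, the work surface at z = 0. Lengths are in mm, angles in rad, forces in N, time in s.
With the tool pointing down it reaches from about 350 to 900 mm from the base axis. Payload 7.2 kg.
Tool frame: the origin (TCP) lies on the front face of the gripper's body, between the roots of the fingers; the fingertips stand 73 mm ahead of it and the grasp point (between the pads) lies 54 mm ahead of it (tcp_to_tips is the distance from the TCP to the fingertips, in mm); y points along the fingers, x is the direction in which the jaws open and shut, and the axes are right-handed (so a half turn about y gives the same grasp; the last joint's range is limited). The gripper opens to 85 mm and grips with 20 to 120 N. Pads are 22 mm wide; open, the fingers measure 114 mm over their backs; the gripper's body (76 mm by 85 mm) begins 54 mm behind the grasp point. The pads swing forward as they close: fully open they stand 13 mm farther back than shut.
Start: joints at [-1.194, 0.411, -0.013, 1.596, 0.006, 1.134, -0.082], TCP at [268.932, 564.182, 303.897] pointing down, gripper open.
Joint ranges: [-2.95, 2.95], [-0.29, 1.99], [-1.47, 1.44], [0.14, 2.54], [-1.03, 4.17], [0.13, 1.85], [-2.86, 2.86]. Speed limits (rad/s): [2.39, 2.39, 3.01, 3.01, 3.14, 3.14, 3.14].

### API

Orientations are given as [roll, pitch, yaw] about the fixed x, y, z axes, in that order (R = Rz(yaw) Ry(pitch) Rx(roll)).
In Python, from workcell import get_obs, camera, calibration, sign_off, trace, tcp_to_tips gives the robot as it stands.
- The arm moves only by the tool carry_out, never from a script. Its argument "moves" is text: rows parted by semicolons, each of 7 numbers parted by spaces: the turn, a rotation vector about the world's x, y, z in degrees, then the shift along the world's x, y, z in mm, then the opening, from 0 (shut) to 1 (fully open). In form: rx ry rz x y z gripper; .... A call has 1 to 8 rows; each row shifts and turns the commanded pose from where the row before left it; what a row does not reach is not made up. A row lasts 1/8 s, in which the tool goes at most 62.5 mm and 10.7 degrees, less where a joint would pass 70% of its speed; a pose out of reach is approached as far as the arm can. A call with a gripper value outside its range is refused whole. The fingers move at their own pace and stop on an object; "squeeze" is the grip in N (left out, the last holds). Time passes only in rows, so rows that do not move let the fingers close. It gives the time, the measured TCP pose, the force and the opening at its end, in the units of the state.
- get_obs(): the state, without advancing time (a new reading comes with each control period).
- camera(name): name is "scene" or "top" or "wrist"; returns the picture (384x512x3 uint8, red, green, blue); there is no depth.
- calibration(name): a dict with "fovy" (degrees; the focal length in pixels is half the picture's height over the tangent of half this angle, whatever the lens; pixels are square), "cx", "cy" (the principal point, pixels), "pose" (4x4, takes a point from camera to world coordinates); the wrist camera has in their place "mount" (4x4, takes a point from camera to tool coordinates, whose origin is the TCP and whose axes are the tool frame's). Camera axes: x right, y up, looking along -z (the intrinsics and any distortion apply to the point x, -y, -z); pixel columns grow to the right and rows downward; lengths in mm; the calibration is good to about 2 mm. A picture is of the moment at which its call begins: read the wrist's pose just before it. calibration takes no time and is no camera call.
- sign_off(): hands the job in, once; it reports no verdict.
Trained networks look in the newest picture that a camera, given by its name, has taken for a name from the list of things; names that differ only in an ending like _2 or _b are one class to them, and where a whole thing is asked for, a point or a joint stands for the part that bears it (a point fixed in the world has none). Each returns a list of dicts, best first, with "p" (0 to 1); they miss things now and then, are a little off and sometimes report something else, mostly with a low value. They report only what shows in the picture. A call takes as long as a camera call.
- trace(thing, camera): "mask" (384x512 bool, what is visible of it) and "box" ([left, top, width, height] in pixels, round what is visible of it).
The state is a dict: "t": time; "joints": joint angles; "joint_vel": joint speeds; "effort": joint torques, N m; "ee_pos": TCP position; "ee_rot": TCP orientation; "ft_force": force on the tool from outside, world axes, zero at the start; "moment": the same for the moment, N m; "grip_width": finger opening in mm.
Only numpy, scipy, OpenCV 4.12 (cv2) and the standard library are available. Lean on these libraries where they do the work, as an engineer would, in place of code of your own. Each camera call takes 0.05 s, during which the arm holds its last target.

## Working session

There is one attempt and no reset: what is moved stays moved. The work goes in short steps, Python scripts to look and compute and a tool call to move; the robot and the scene stay as the last step left them, time stands still between calls to the robot, and variables do not carry over. Pictures are saved under pics/ and viewed, and the job is handed in when it is done.

Besides the shell and the picture viewer there is one more tool, called as name(argument=value, ...) on one line, values as JSON. carry_out: Moves the arm, as the interface text tells. Its arguments: {"type":"object","properties":{"moves":{"type":"string"},"squeeze":{"type":"number"}},"required":["moves"]}

```bash
ls; mkdir -p pics
cat > h.py <<'E'
import numpy as np, cv2
from workcell import *
def save(img,n): cv2.imwrite('pics/'+n,cv2.cvtColor(img,cv2.COLOR_RGB2BGR))
E
python3 - <<'E'
from h import *
print(get_obs())
for n in ["scene","top"]:
    c=calibration(n); print(n,c)
    save(camera(n),n+'0.png')
print(calibration("wrist"), tcp_to_tips)
for n in ["scene","top"]:
    for th in ["pin_handle","stop_gauge","pin_rest","bag_sealer","tape_roll","marker_red","dough_scraper"]:
        r=trace(th,n)
        print(n,th,[(round(d['p'],2),d['box']) for d in r[:2]])
print(get_obs()['t'])
E
```

```text
pics
{'t': 0.0, 'joints': array([-1.19418633,  0.41189228, -0.01272842,  1.5970617 ,  0.00564277,
        1.13428518, -0.0822129 ]), 'joint_vel': array([ 1.43705567e-03,  1.09775883e-03, -6.58610331e-04,  5.51733962e-05,
       -1.47567905e-04,  8.01678106e-04,  4.77237042e-04]), 'effort': array([ 6.70166064e-04, -6.00616765e+01,  6.82325587e-01, -2.99406391e+01,
        1.38039669e-02,  1.06928559e-02,  1.12853070e-05]), 'ee_pos': array([268.79600892, 563.82201081, 303.05042036]), 'ee_rot': array([-1.57094273,  0.00160409,  1.12603119]), 'ft_force': array([-0.68669314,  0.14520545,  0.3455218 ]), 'moment': array([ 0.02055886, -0.01839896, -0.00957766]), 'grip_width': 85.40678484018143}
scene {'fovy': 49.65693723976368, 'cx': 259.453199072405, 'cy': 190.16636894732733, 'pose': array([[ 8.59207512e-01,  3.93663009e-01, -3.26790279e-01,
         3.17690922e+02],
       [-5.11626350e-01,  6.62304870e-01, -5.47348826e-01,
        -4.74416283e+02],
       [ 9.63808114e-04,  6.37480741e-01,  7.70465688e-01,
         7.95535142e+02],
       [ 0.00000000e+00,  0.00000000e+00,  0.00000000e+00
[... 914 characters left out ...]
e [(0.53, [231.0, 264.1, 15.5, 22.7])]
scene stop_gauge [(0.67, [122.0, 133.2, 40.9, 70.5])]
scene pin_rest [(0.61, [222.6, 270.7, 34.0, 29.5])]
scene bag_sealer []
scene tape_roll [(0.58, [355.0, 234.8, 45.6, 46.3])]
scene marker_red [(0.66, [296.5, 256.7, 43.6, 43.5])]
scene dough_scraper [(0.98, [201.6, 132.1, 44.5, 36.5])]
top pin_handle []
top stop_gauge [(0.58, [111.6, 250.4, 86.9, 40.8])]
top pin_rest [(0.74, [303.1, 236.7, 24.2, 17.0])]
top bag_sealer []
top tape_roll [(0.61, [331.9, 117.3, 33.5, 39.0]), (0.25, [110.8, 248.0, 87.7, 43.6])]
top marker_red [(0.59, [319.2, 183.0, 46.1, 10.5])]
top dough_scraper [(0.79, [152.2, 153.0, 54.1, 57.7]), (0.47, [113.3, 250.8, 84.9, 37.0])]
0.8
```

View pictures.

View pics/scene0.png

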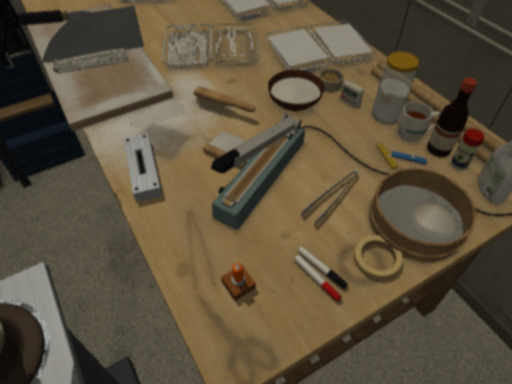

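View pics/top0.png

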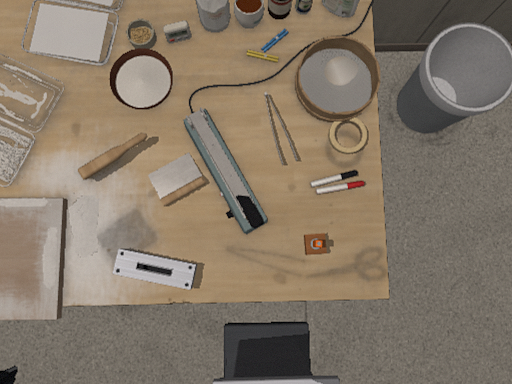

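```bash
cat >> h.py <<'E'
def ray(name,u,v,obs=None):
    c=calibration(name); f=192/np.tan(np.radians(c['fovy']/2))
    if name=='wrist':
        from scipy.spatial.transform import Rotation as R
        T=np.eye(4);T[:3,:3]=R.from_euler('xyz',obs['ee_rot']).as_matrix();T[:3,3]=obs['ee_pos'];P=T@c['mount']
    else: P=c['pose']
    d=P[:3,:3]@np.array([(u-c['cx'])/f,-(v-c['cy'])/f,-1.]); return P[:3,3],d
def pt(name,u,v,z,obs=None):
    o,d=ray(name,u,v,obs); return o+d*(z-o[2])/d[2]
def proj(name,p,obs=None):
    c=calibration(name); f=192/np.tan(np.radians(c['fovy']/2))
    if name=='wrist':
        from scipy.spatial.transform import Rotation as R
        T=np.eye(4);T[:3,:3]=R.from_euler('xyz',obs['ee_rot']).as_matrix();T[:3,3]=obs['ee_pos'];P=T@c['mount']
    else: P=c['pose']
    q=P[:3,:3].T@(np.asarray(p,float)-P[:3,3]); return np.array([c['cx']+f*q[0]/-q[2],c['cy']-f*q[1]/-q[2]])
E
python3 - <<'E'
from h import *
np.set_printoptions(precision=1,suppress=True)
t=cv2.imread('pics/top0.png')
a=t[235:305,95:215]; b=t[220:270,280:350]
cv2.imwrite('pics/tg.png',cv2.resize(a,None,fx=6,fy=6,interpolation=cv2.INTER_CUBIC))
cv2.imwrite('pics/tp.png',cv2.resize(b,None,fx=8,fy=8,interpolation=cv2.INTER_CUBIC))
for uv in [(154,268.5),(116,249),(196,264),(112,272),(193,288)]: print(uv,pt('top',*uv,34))
print('handle',pt('top',317.5,243,72), pt('top',317,244,24))
print('scene pin',pt('scene',238,268,72),'gauge',pt('scene',142,167,34))
for uv in [(193,112),(205,112),(265,222),(248,230)]: print('seal',pt('top',*uv,60))
E
```

```text
(154, 268.5) [432.3 299.5  34. ]
(116, 249) [483.1 395.5  34. ]
(196, 264) [441.  194.1  34. ]
(112, 272) [426.  404.4  34. ]
(193, 288) [381.9 201.9  34. ]
handle [ 486.  -108.4   72. ] [ 484.3 -114.7   24. ]
scene pin [ 487.2 -109.    72. ] gauge [427.1 280.9  34. ]
seal [828.5 196.6  60. ]
seal [827.9 165.7  60. ]
seal [541.1  18.5  60. ]
seal [522.2  61.3  60. ]
```

View pics/tg.png

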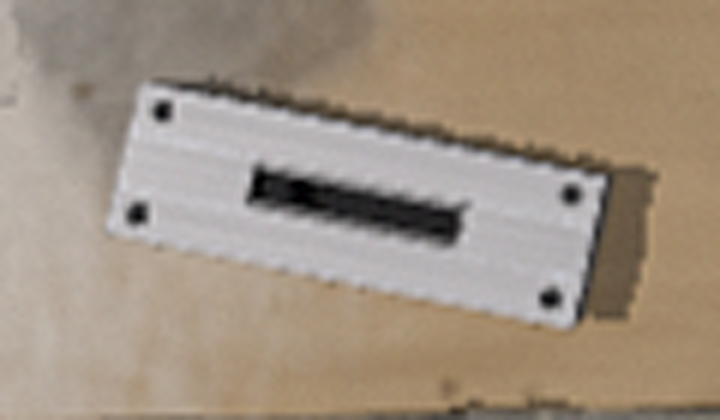

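View pics/tp.png

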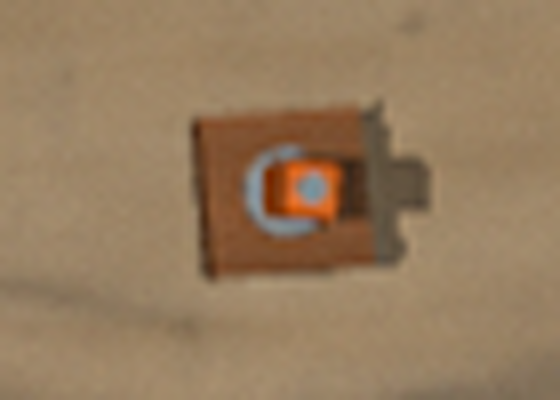

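carry_out(moves="0 0 -9.5 20 -33 -10; 0 0 -9.5 20 -33 -10; 0 0 -9.5 20 -33 -10; 0 0 -9.5 20 -33 -10; 0 0 -9.5 20 -33 -10; 0 0 -9.5 20 -33 -10; 0 0 -9.5 20 -33 -10; 0 0 -9.5 20 -33 -10")

```text
validation failed for argument at $.mo...
```

carry_out(moves="0 0 0 0 0 0 1;0 0 0 0 0 0 1")

```text
t: 1.05
ee_pos: [268.9, 564.2, 303.9]
ee_rot: [-1.571, -0.0, 1.126]
ft_force: [0.0, 0.1, 0.5]
grip_width: 84.9
```

Gripper value was missing; redo.

carry_out(moves="0 0 -9.5 20 -33 -10 1; 0 0 -9.5 20 -33 -10 1; 0 0 -9.5 20 -33 -10 1; 0 0 -9.5 20 -33 -10 1; 0 0 -9.5 20 -33 -10 1; 0 0 -9.5 20 -33 -10 1; 0 0 -9.5 20 -33 -10 1; 0 0 -9.5 20 -33 -10 1")

```text
t: 2.05
ee_pos: [429.5, 299.2, 223.8]
ee_rot: [-1.57, -0.0, -0.206]
ft_force: [0.5, -0.4, -0.9]
grip_width: 85.6
```

carry_out(moves="0 0 0 0 0 0 1;0 0 0 0 0 0 1")

```text
t: 2.3
ee_pos: [428.7, 300.9, 224.1]
ee_rot: [-1.57, 0.0, -0.199]
ft_force: [-0.0, 0.6, 0.2]
grip_width: 85.4
```

Run:
```python
from h import *
o=get_obs(); print(o); im=camera('wrist'); save(im,'w1.png'); np.save('w1.npy',o,allow_pickle=True)
big=cv2.resize(im,None,fx=1.5,fy=1.5,interpolation=cv2.INTER_CUBIC); save(big,'w1b.png')
for r in trace('stop_gauge','wrist')[:2]: print(r['p'],r['box'])
```

```text
{'t': 2.3, 'joints': array([-0.97281603,  0.33455104,  0.3336462 ,  1.94843287, -0.14055795,
        0.88028082, -0.76532016]), 'joint_vel': array([-0.01292727,  0.00016262, -0.01339552, -0.00582196, -0.00043819,
        0.00026666, -0.00082712]), 'effort': array([ 1.11082938e+00, -4.74335468e+01,  4.87337530e+00, -2.48673838e+01,
        1.11671097e-01,  1.03478777e-02, -3.05513002e-02]), 'ee_pos': array([428.73283864, 300.87926686, 224.08661004]), 'ee_rot': array([-1.57018272e+00,  9.60806579e-05, -1.98728219e-01]), 'ft_force': array([-2.28357086e-04,  5.95145042e-01,  2.16663094e-01]), 'moment': array([ 0.01882288,  0.00122008, -0.00400071]), 'grip_width': 85.40584962108414}
0.93 [217.5, 52.3, 85.3, 247.1]
```

View pics/w1b.png

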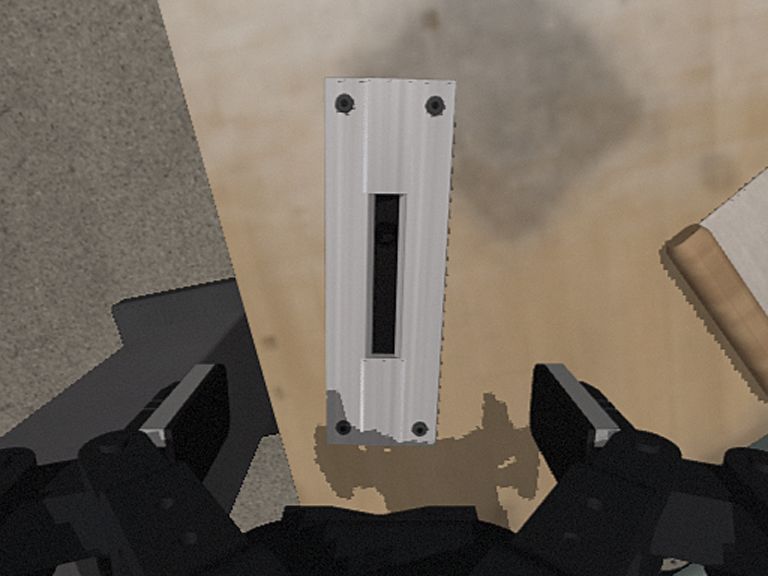

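Run:
```python
from h import *
np.set_printoptions(precision=1,suppress=True)
o=np.load('w1.npy',allow_pickle=True).item()
im=cv2.imread('pics/w1.png')
c=im[110:260,225:295]
c=cv2.convertScaleAbs(c,alpha=1.0)
g=(255*(c/255.)**0.45).astype(np.uint8)
cv2.imwrite('pics/w1c.png',cv2.resize(np.hstack([c,g]),None,fx=4,fy=4,interpolation=cv2.INTER_CUBIC))
P=lambda u,v,z=34: pt('wrist',u/1.5,v/1.5,z,o)
for q in [(325,80),(456,81),(436,443),(327,443),(344,103),(435,105),(343,428),(420,428),(369,194),(406,194),(401,357),(366,357)]: print(q,P(*q)[:2])
print('hole',P(387,232,26))
```

```text
(325, 80) [422.6 404.5]
(456, 81) [484.3 391.6]
(436, 443) [441.7 199.6]
(327, 443) [379.4 212.1]
(344, 103) [429.3 392.5]
(435, 105) [472.6 382.8]
(343, 428) [390.6 219.8]
(420, 428) [434.2 211.1]
(369, 194) [432.4 347.3]
(406, 194) [450.8 343.6]
(401, 357) [431.7 256.5]
(366, 357) [412.7 260.3]
hole [437.5 325.2  26. ]
```

View pics/w1c.png

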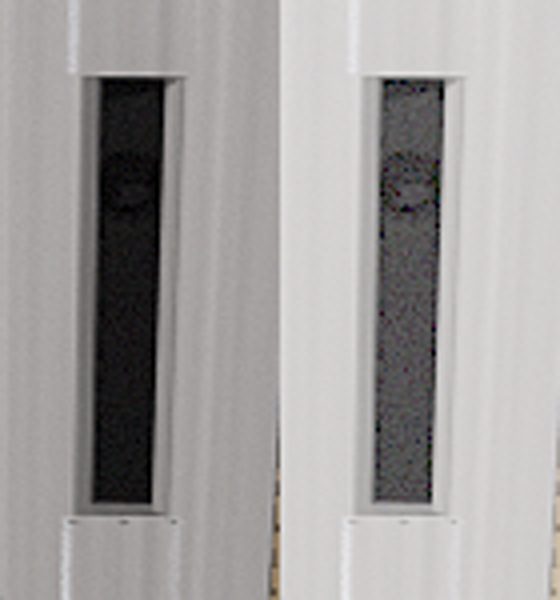

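carry_out(moves="0 0 2 7 -51 0 1;0 0 2 7 -51 0 1;0 0 2 7 -51 0 1;0 0 2 7 -51 0 1;0 0 2 7 -51 0 1;0 0 2 7 -51 0 1;0 0 2 7 -51 -5 1;0 0 2 7 -51 -10 1")

```text
t: 3.4
ee_pos: [485.9, -108.2, 209.4]
ee_rot: [-1.57, -0.002, 0.083]
ft_force: [1.3, 1.1, -0.1]
grip_width: 85.5
```

carry_out(moves="0 0 0 0 0 0 1;0 0 0 0 0 0 1")

```text
t: 3.65
ee_pos: [485.2, -106.7, 208.9]
ee_rot: [-1.57, 0.0, 0.08]
ft_force: [0.5, 0.7, -0.1]
grip_width: 85.1
```

Run:
```python
from h import *
o=get_obs(); print(o['ee_pos'],o['ee_rot']); im=camera('wrist'); save(im,'w2.png'); np.save('w2.npy',o,allow_pickle=True)
save(cv2.resize(im,None,fx=1.5,fy=1.5,interpolation=cv2.INTER_CUBIC),'w2b.png')
for th in ['pin_handle','pin_rest']:
  for r in trace(th,'wrist')[:1]: print(th,r['p'],r['box'])
```

```text
[ 485.15301519 -106.69776657  208.89846123] [-1.57014705e+00  8.48267239e-05  7.99053620e-02]
pin_handle 0.57 [238.6, 178.0, 33.9, 51.4]
pin_rest 0.62 [218.1, 157.0, 71.0, 66.3]
```

View pics/w2b.png

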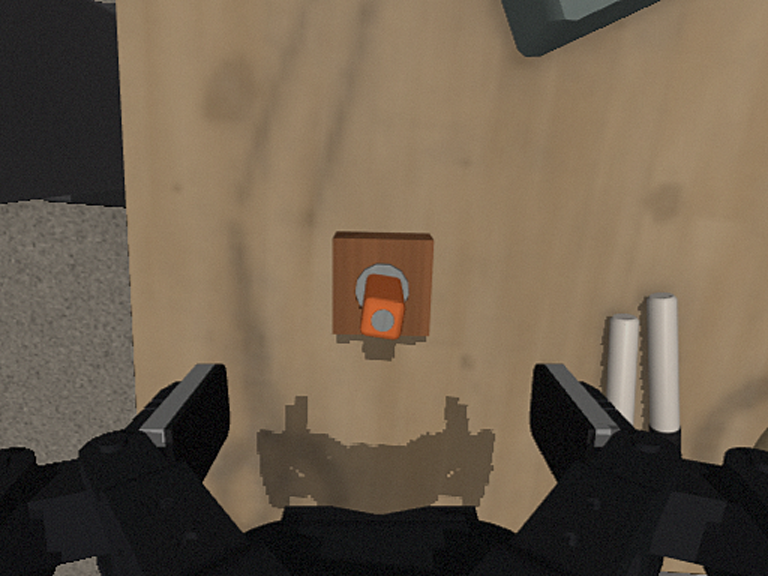

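Run:
```python
from h import *
np.set_printoptions(precision=1,suppress=True)
o=np.load('w2.npy',allow_pickle=True).item()
P=lambda u,v,z: pt('wrist',u/1.5,v/1.5,z,o)
print('top',P(382,320,77),P(382,289,29)); 
print('scale rest',[P(*q,24)[:2] for q in [(333,239),(433,239),(430,336),(333,334)]])
im=cv2.imread('pics/w2.png'); c=im[145:245,215:300]
cv2.imwrite('pics/w2c.png',cv2.resize(c,None,fx=7,fy=6,interpolation=cv2.INTER_CUBIC))
print('mk',P(620,316,17))
```

```text
top [ 486.2 -108.4   77. ] [ 486.4 -107.6   29. ]
scale rest [array([459.4, -84.6]), array([510.3, -80.5]), array([ 514.3, -133. ]), array([ 462.3, -136. ])]
mk [ 617.5 -115.6   17. ]
```

View pics/w2c.png

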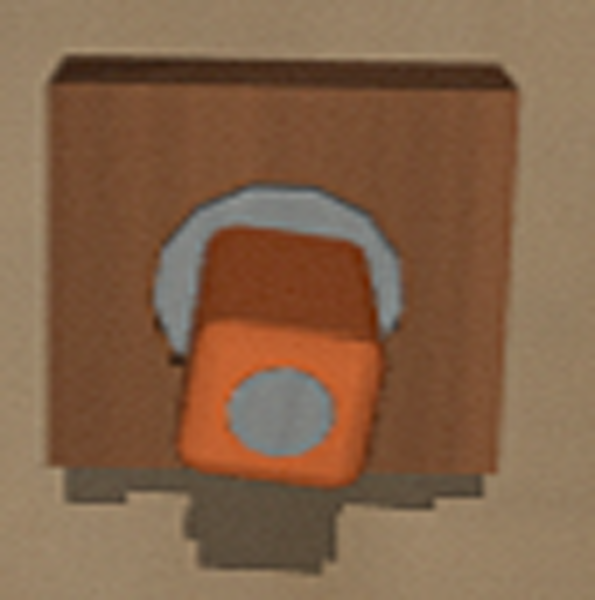

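carry_out(moves="0 0 -4 0.7 0 -8 1;0 0 -4 0.6 -0.5 -22 1;0 0 0 0 0 -30 1;0 0 0 0 0 -25 1;0 0 0 0 0 -13 1;0 0 0 0 0 0 1")

```text
t: 4.55
ee_pos: [486.1, -107.6, 110.5]
ee_rot: [-1.571, 0.001, -0.06]
ft_force: [-0.3, -0.4, 0.6]
grip_width: 85.4
```

Run:
```python
from h import *
o=get_obs(); print(o['t'],o['ee_pos'],o['ee_rot']); im=camera('wrist'); np.save('w3.npy',o,allow_pickle=True)
save(cv2.resize(im,None,fx=1.5,fy=1.5,interpolation=cv2.INTER_CUBIC),'w3b.png')
```

```text
4.55 [ 486.05461731 -107.64374705  110.53313285] [-1.57064644e+00  1.21224600e-03 -5.97133968e-02]
```

View pics/w3b.png

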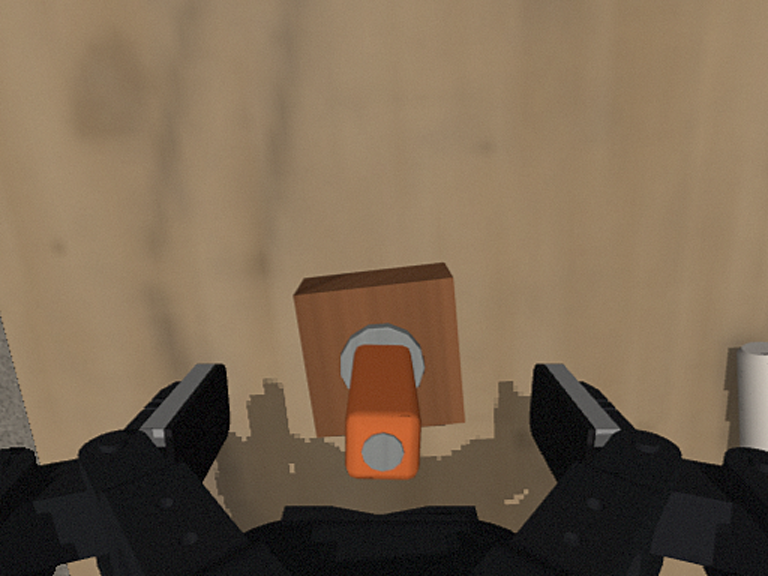

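carry_out(moves="0 0 0 0.3 0 0 0.4;0 0 0 0 0 0 0.3;0 0 0 0 0 0 0.15;0 0 0 0 0 0 0;0 0 0 0 0 0 0;0 0 0 0 0 0 0", squeeze=25)

```text
t: 5.35
ee_pos: [486.7, -108.3, 111.2]
ee_rot: [-1.571, -0.0, -0.061]
ft_force: [-0.2, 0.5, 5.9]
grip_width: 17.6
```

carry_out(moves="0 0 0 0 0 0 0;0 0 0 0 0 0 0")

```text
t: 5.6
ee_pos: [486.7, -108.3, 111.2]
ee_rot: [-1.571, -0.0, -0.061]
ft_force: [-1.3, 1.1, 6.0]
grip_width: 18.0
```

carry_out(moves="0 0 0 0 0 3 0;0 0 0 0 0 7 0;0 0 0 0 0 15 0;0 0 0 0 0 25 0;0 0 0 0 0 40 0;0 0 0 0 0 40 0;0 0 0 0 0 15 0;0 0 0 0 0 0 0", squeeze=60)

```text
t: 6.6
ee_pos: [486.8, -108.2, 256.8]
ee_rot: [-1.57, -0.002, -0.061]
ft_force: [-1.0, 1.0, -1.1]
grip_width: 17.4
```

Run:
```python
from h import *
o=get_obs(); print(o['t'],o['ee_pos'],o['ee_rot'],o['ft_force'],o['grip_width']); im=camera('wrist'); np.save('w4.npy',o,allow_pickle=True);save(im,'w4.png')
save(cv2.resize(im,None,fx=1.5,fy=1.5,interpolation=cv2.INTER_CUBIC),'w4b.png')
c=camera('scene'); save(c,'s4.png')
```

```text
6.6 [ 486.81643894 -108.22475293  256.83717867] [-1.57025971 -0.00224608 -0.06052333] [-0.95768747  1.02463145 -1.11055837] 17.378617551210244
```

View pics/w4b.png

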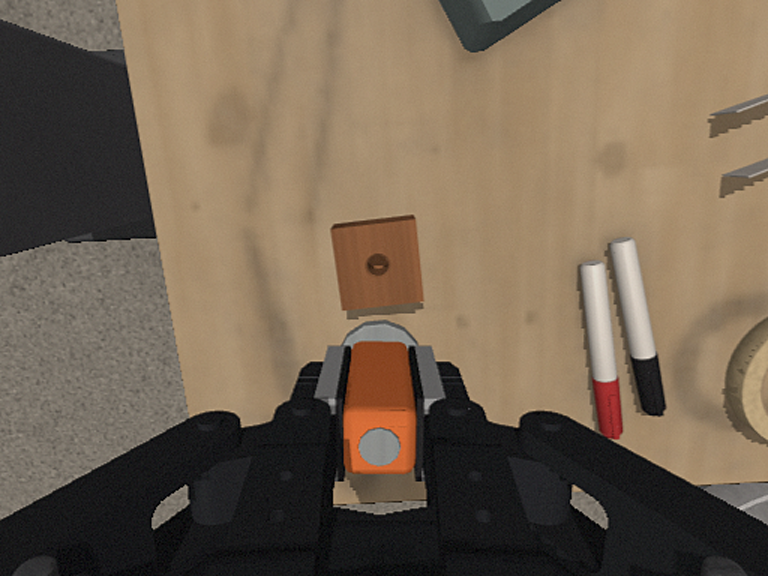

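View pics/s4.png

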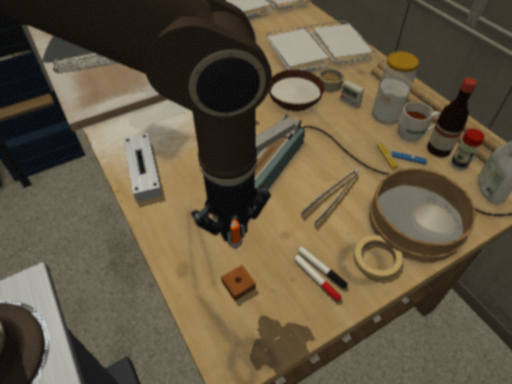

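Run:
```python
from h import *
from scipy.spatial.transform import Rotation as R
np.set_printoptions(precision=2,suppress=True)
o=np.load('w4.npy',allow_pickle=True).item()
Rm=R.from_euler('xyz',o['ee_rot']).as_matrix()
zt=o['ee_pos'][2]
P=lambda u,v,z: Rm.T@(pt('wrist',u/1.5,v/1.5,z,o)-o['ee_pos'])
print('top',P(379,446,zt-34)); print('collar back',P(379,320,zt-82),P(341,358,zt-82),P(417,350,zt-82))
print('hand edges', P(344,404,zt-34),P(414,407,zt-34),P(413,471,zt-34),P(345,474,zt-34))
```

```text
top [-0.22 34.   -0.06]
collar back [-0.29 82.01 14.78] [-12.61  81.97   1.82] [11.98 82.03  4.58]
hand edges [-8.17 33.99 10.73] [ 7.76 34.02  9.97] [ 7.82 34.01 -6.74] [-8.27 33.98 -7.54]
```

carry_out(moves="0 0 -1 -6.6 40 0 0;0 0 -1 -6.6 54 0 0;0 0 -1 -6.6 54 0 0;0 0 -1 -6.6 54 0 0;0 0 -1 -6.6 54 0 0;0 0 -1 -6.6 54 0 0;0 0 -1 -6.6 54 -10 0;0 0 -2 -6.6 54 -20 0")

```text
t: 7.7
ee_pos: [433.2, 311.2, 224.6]
ee_rot: [-1.571, 0.0, -0.219]
ft_force: [0.2, -0.6, -1.0]
grip_width: 16.9
```

carry_out(moves="0 0 0 0 0 -15 0;0 0 0 0 0 -20 0;0 0 0 0 0 -25 0;0 0 0 0 0 -10 0;0 0 0 0 0 0 0")

```text
t: 8.32
ee_pos: [433.5, 308.6, 154.9]
ee_rot: [-1.573, 0.001, -0.219]
ft_force: [0.3, -0.0, 0.1]
grip_width: 17.9
```

Run:
```python
from h import *
o=get_obs(); print(o['t'],o['ee_pos'],o['ee_rot'],o['ft_force'],o['grip_width']); im=camera('wrist'); np.save('w5.npy',o,allow_pickle=True);save(im,'w5.png')
save(cv2.resize(im,None,fx=1.5,fy=1.5,interpolation=cv2.INTER_CUBIC),'w5b.png')
```

```text
8.325 [433.48452736 308.64329276 154.88065463] [-1.57309691e+00  1.21267712e-03 -2.18686778e-01] [ 0.29239905 -0.00047489  0.11259016] 17.89256697315475
```

View pics/w5b.png

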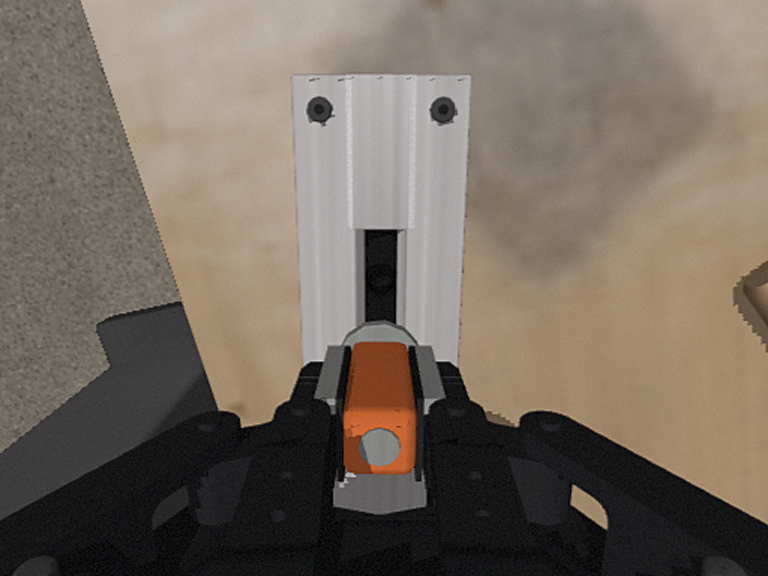

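Run:
```python
from h import *
from scipy.spatial.transform import Rotation as R
np.set_printoptions(precision=2,suppress=True)
o=np.load('w5.npy',allow_pickle=True).item()
im=cv2.imread('pics/w5.png').astype(int).sum(2)
Rm=R.from_euler('xyz',o['ee_rot']).as_matrix()
P=lambda u,v,z: Rm.T@(pt('wrist',u,v,z,o)-o['ee_pos'])
for v in (165,175,200,210):
    r=im[v,225:285]; d=np.where(r<150)[0]; a,b=225+d.min()-.0,225+d.max()+1
    print(v,a,b,'centre at strip', P((a+b)/2-.5,v,28)[0],'w',P(b,v,26)[0]-P(a,v,26)[0])
print('screws',[P(u/1.5,v/1.5,34) for u,v in [(319,108),(443,108)]])
print('edges',[P(u/1.5,v/1.5,34) for u,v in [(293,75),(470,75),(303,355),(458,355)]])
print('slot end',P(382/1.5,230/1.5,34),'hole',P(380.5/1.5,278/1.5,26))
```

```text
165 243.0 264 centre at strip -0.2057082826651093 w 12.60022774016224
175 243.0 264 centre at strip -0.2058340491118267 w 12.700249687186211
200 243.0 264 centre at strip -0.20615737770463952 w 12.957392586062523
210 244.0 264 centre at strip 0.10160400157577047 w 12.441035558859511
screws [array([-21.85, 120.72,  81.61]), array([ 22.51, 120.67,  81.59])]
edges [array([-30.66, 120.71,  92.58]), array([ 31.64, 120.63,  92.55]), array([-31.34, 120.95, -13.3 ]), array([ 31.72, 120.87, -13.25])]
slot end [  0.75 120.79  37.79] hole [  0.2  128.84  17.03]
```

carry_out(moves="0 0 0 0.3 0 -6 0;0 0 0 0 0 -6 0;0 0 0 0 0 -4 0;0 0 0 0 0 -2 0;0 0 0 0 0 0 0")

```text
t: 9.0
ee_pos: [434.0, 309.7, 137.8]
ee_rot: [-1.571, 0.0, -0.218]
ft_force: [0.6, 0.1, -1.3]
grip_width: 17.3
```

carry_out(moves="0 0 0 0 0 -1 0;0 0 0 0 0 -1 0;0 0 0 0 0 0 0")

```text
t: 9.38
ee_pos: [434.0, 309.7, 135.9]
ee_rot: [-1.571, 0.0, -0.218]
ft_force: [0.2, 0.5, -0.6]
grip_width: 17.3
```

carry_out(moves="0 0 0 0 0 -1 0;0 0 0 0 0 -1 0;0 0 0 0 0 0 0")

```text
t: 9.75
ee_pos: [434.0, 309.6, 133.8]
ee_rot: [-1.571, 0.0, -0.218]
ft_force: [0.4, 0.0, -1.9]
grip_width: 17.1
```

carry_out(moves="0 0 0 0 0 -1 0;0 0 0 0 0 0 0")

```text
t: 10.0
ee_pos: [434.1, 309.7, 133.1]
ee_rot: [-1.571, -0.0, -0.218]
ft_force: [-0.8, 0.1, 2.1]
grip_width: 17.5
```

carry_out(moves="0 0 0 0 0 -1 0;0 0 0 0 0 0 0")

```text
t: 10.25
ee_pos: [434.1, 309.8, 132.1]
ee_rot: [-1.57, -0.0, -0.218]
ft_force: [-1.4, -1.3, 5.6]
grip_width: 17.2
```

carry_out(moves="0 0 0 0.22 0.98 0 0;0 0 0 0.22 0.98 0 0")

```text
t: 10.5
ee_pos: [434.4, 310.7, 132.0]
ee_rot: [-1.572, 0.0, -0.218]
ft_force: [-1.9, -3.3, 5.9]
grip_width: 17.5
```

carry_out(moves="0 0 0 0.22 0.98 0 0;0 0 0 0.22 0.98 0 0")

```text
t: 10.75
ee_pos: [435.0, 312.7, 132.0]
ee_rot: [-1.572, 0.0, -0.219]
ft_force: [-1.1, -3.6, 5.9]
grip_width: 17.3
```

carry_out(moves="0 0 0 0.22 0.98 0 0;0 0 0 0.22 0.98 0 0")

```text
t: 11.0
ee_pos: [435.5, 314.6, 132.0]
ee_rot: [-1.572, 0.0, -0.219]
ft_force: [-0.9, -2.9, 5.3]
grip_width: 17.2
```

carry_out(moves="0 0 0 0.22 0.98 0 0;0 0 0 0.22 0.98 0 0")

```text
t: 11.25
ee_pos: [435.9, 316.6, 132.0]
ee_rot: [-1.572, 0.0, -0.219]
ft_force: [-1.5, -3.1, 5.8]
grip_width: 17.5
```

carry_out(moves="0 0 0 0.22 0.98 0 0;0 0 0 0.22 0.98 0 0")

```text
t: 11.5
ee_pos: [436.4, 318.5, 132.0]
ee_rot: [-1.572, -0.0, -0.219]
ft_force: [-0.7, -3.3, 5.2]
grip_width: 17.5
```

carry_out(moves="0 0 0 0.22 0.98 0 0;0 0 0 0.22 0.98 0 0")

```text
t: 11.75
ee_pos: [436.8, 320.5, 131.9]
ee_rot: [-1.572, -0.0, -0.219]
ft_force: [-0.2, -3.4, 5.1]
grip_width: 17.5
```

carry_out(moves="0 0 0 0.22 0.98 0 0")

```text
t: 11.88
ee_pos: [437.1, 321.7, 131.9]
ee_rot: [-1.572, -0.0, -0.218]
ft_force: [-0.5, 0.5, 2.3]
grip_width: 17.3
```

carry_out(moves="0 0 0 0.22 0.98 0 0")

```text
t: 12.0
ee_pos: [437.1, 323.6, 131.7]
ee_rot: [-1.57, -0.0, -0.218]
ft_force: [-0.1, -0.7, -1.2]
grip_width: 17.3
```

carry_out(moves="0 0 0 0 0 0 0")

```text
t: 12.12
ee_pos: [436.9, 323.7, 131.6]
ee_rot: [-1.571, 0.0, -0.218]
ft_force: [0.6, -0.7, -0.7]
grip_width: 17.5
```

carry_out(moves="0 0 0 0 0 -1 0;0 0 0 0 0 0 0")

```text
t: 12.38
ee_pos: [437.0, 323.4, 130.7]
ee_rot: [-1.571, 0.0, -0.218]
ft_force: [0.5, 0.4, -0.6]
grip_width: 17.1
```

carry_out(moves="0 0 0 0.11 0.49 0 0;0 0 0 0 0 0 0")

```text
t: 12.62
ee_pos: [437.2, 324.0, 130.9]
ee_rot: [-1.571, -0.0, -0.218]
ft_force: [0.7, 0.5, -0.7]
grip_width: 17.5
```

carry_out(moves="0 0 0 0 0 -1.5 0;0 0 0 0 0 0 0")

```text
t: 12.88
ee_pos: [437.2, 323.8, 129.3]
ee_rot: [-1.571, 0.0, -0.218]
ft_force: [-1.1, 0.9, -0.2]
grip_width: 17.5
```

carry_out(moves="0 0 0 0 0 -1.5 0;0 0 0 0 0 -1.5 0;0 0 0 0 0 0 0")

```text
t: 13.25
ee_pos: [437.2, 323.8, 126.2]
ee_rot: [-1.571, 0.0, -0.218]
ft_force: [0.6, 0.0, -0.9]
grip_width: 17.3
```

carry_out(moves="0 0 0 0 0 -1 0;0 0 0 0 0 -1 0;0 0 0 0 0 0 0")

```text
t: 13.62
ee_pos: [437.2, 323.8, 124.3]
ee_rot: [-1.571, 0.0, -0.218]
ft_force: [-0.8, 0.2, 0.2]
grip_width: 17.0
```

carry_out(moves="0 0 0 0 0 -1 0;0 0 0 0 0 -1 0;0 0 0 0 0 0 0")

```text
t: 14.0
ee_pos: [437.2, 323.9, 122.3]
ee_rot: [-1.571, 0.0, -0.218]
ft_force: [0.1, 0.7, -0.6]
grip_width: 17.4
```

carry_out(moves="0 0 0 0 0 -0.5 0;0 0 0 0 0 0 0")

```text
t: 14.25
ee_pos: [437.2, 323.9, 121.9]
ee_rot: [-1.571, -0.0, -0.218]
ft_force: [-0.0, 1.2, -1.3]
grip_width: 17.5
```

carry_out(moves="0 0 0 0 0 -0.5 0;0 0 0 0 0 0 0")

```text
t: 14.5
ee_pos: [437.2, 323.9, 121.4]
ee_rot: [-1.571, -0.0, -0.218]
ft_force: [-0.2, -0.6, -1.2]
grip_width: 17.8
```

carry_out(moves="0 0 0 0 0 -0.4 0;0 0 0 0 0 0 0")

```text
t: 14.75
ee_pos: [437.2, 323.9, 121.3]
ee_rot: [-1.571, -0.0, -0.218]
ft_force: [-1.1, -0.6, 4.5]
grip_width: 17.6
```

carry_out(moves="0 0 0 0 0 0.3 0;0 0 0 0 0 0 0.3;0 0 0 0 0 0 0.5;0 0 0 0 0 0 0.7;0 0 0 0 0 0 0.7;0 0 0 0 0 0 0.7")

```text
t: 15.5
ee_pos: [437.2, 323.8, 121.3]
ee_rot: [-1.571, -0.0, -0.218]
ft_force: [0.2, -1.1, -0.8]
grip_width: 59.9
```

Run:
```python
from h import *
o=get_obs(); print(o['t'],o['ee_pos'],o['ee_rot'],o['ft_force'],o['grip_width']); im=camera('wrist');save(im,'w6.png')
save(cv2.resize(im,None,fx=1.5,fy=1.5,interpolation=cv2.INTER_CUBIC),'w6b.png')
```

```text
15.5 [437.23414513 323.84673832 121.28355024] [-1.57083400e+00 -3.78767262e-05 -2.17940511e-01] [ 0.17394538 -1.13114016 -0.78535265] 59.919346955687935
```

View pics/w6b.png

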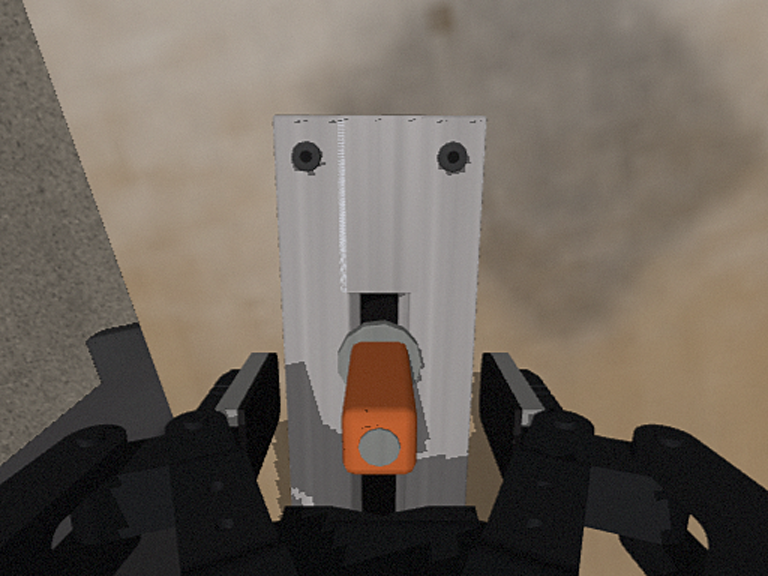

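Fingers are clear of the handle on both sides, and the collar sits on the gauge around (380,350). Retreat straight up.

carry_out(moves="0 0 0 0 0 10 0.7;0 0 0 0 0 20 0.7;0 0 0 0 0 30 0.7;0 0 0 0 0 35 0.7;0 0 0 0 0 20 0.7;0 0 0 0 0 0 0.7;0 0 0 0 0 0 0.7")

```text
t: 16.42
ee_pos: [436.9, 323.7, 235.9]
ee_rot: [-1.571, 0.0, -0.218]
ft_force: [0.6, 0.4, -0.4]
grip_width: 60.1
```

Run:
```python
from h import *
o=get_obs(); print(o['t'],o['ee_pos'],o['ft_force']); im=camera('wrist');save(im,'w7.png')
save(cv2.resize(im,None,fx=1.5,fy=1.5,interpolation=cv2.INTER_CUBIC),'w7b.png')
c=camera('scene'); save(cv2.resize(c[90:260,60:260],None,fx=3,fy=3,interpolation=cv2.INTER_CUBIC),'s7.png')
# predicted pixels, pin home at hole near (437.2,323.8): tip z14 -> collar top 39, handle top 87
b=np.array([437.2,323.8,0])
for z in (39,87): print('wrist',z,proj('wrist',b+[0,0,z],o)*1.5)
```

```text
16.425 [436.89056007 323.71241773 235.88689224] [ 0.56299545  0.36537551 -0.36451529]
wrist 39 [380.60594511 278.33837977]
wrist 87 [380.72951326 303.54912657]
```

View pics/w7b.png

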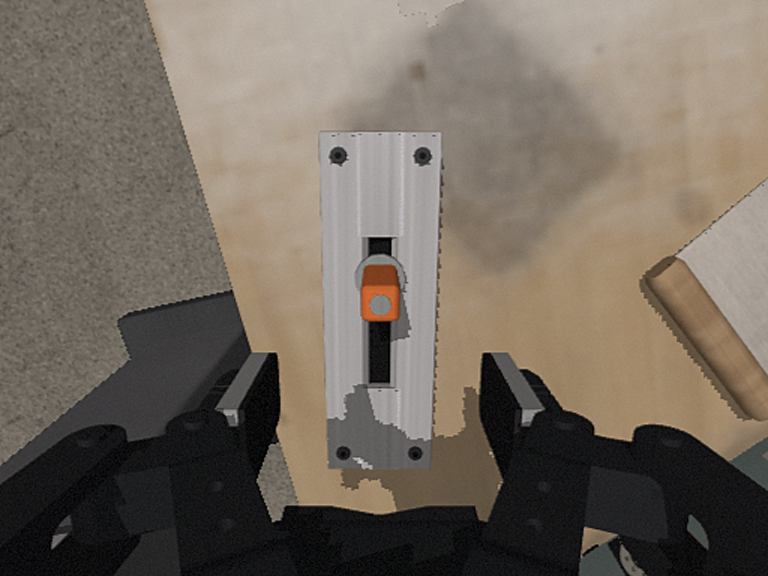

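View pics/s7.png

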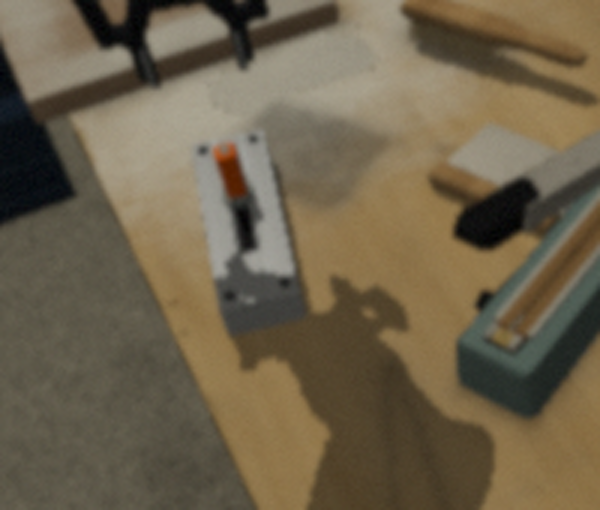

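```bash
python3 -c "
from workcell import *
print(sign_off())"
```

```text
the job is handed in; nothing more can be done
None
```

The stop pin is fully home in the blind hole, let go, and the job is handed in at about 16.5 s of the 51 s allowed.

- **Finding the hole:** I pressed the tip on the strip with about 6 N and slid it along the slot. After about 14 mm the push dropped to zero. The hole is about 22 mm from the slot's centre, towards +y. The wrist picture had already shown a faint shadow of it, so I started on that side, about 8 mm from the slot's centre.
- **Seating:** The pin went down 12 mm below the strip with no noticeable side force. The collar then met the gauge at about 5 N, at the height expected for fully home.
- **Forces:** Sliding friction was about 3 N. The highest reading was about 6 N, but I only saw the force at the end of each move.
- **After letting go:** In the wrist picture the handle's top was within about a pixel of where an upright, fully home pin should be. The gripper is well clear above. I saw no bystander touched or moved, but did not check each one after the job. No check failed or disagreed.

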